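# Stop the tube-sampler stand rocking with its short leveling screw

## Task

The blue sampler stand rocks because one of its four corner leveling screws is wound too short: its yellow pointer is off the green mark, while the other three are set and locked. Turn that one screw knob clockwise until its pointer is at its green mark, so that all four feet carry load and the stand no longer rocks, then let go. Do not overtighten it, and do not tip the stand or shove it along the bench.

Things in the scene. Friction and masses are not known exactly. Their poses are not given: they have to be found in the camera images.
- stand: Sampler stand, 5 kg, loose: a blue 215 x 215 mm plate, top 52 mm above the bench, on four feet, with a round carousel of capped tubes (92 mm across, top 136 mm above the bench) at its centre. Origin: plate centre at bench height, z up. Its knobs stand at (+-80, +-80) mm; the short one is at (+80, +80), the other three are locked and do not turn. It may stand at any yaw.
- short_grip (a point): Middle of the grip bar of the short screw's dark knob, on its upright axis, about 103 mm above the bench. The bar is 42 mm long, 14 wide, 34 high; its top lies 15 mm above this point, its foot, a 42 mm disc, 19 mm below. x runs along the bar to its yellow pointer end, y across it (pinch the 14 mm), z up; turns with the knob. A white 54 mm collar beneath bears the mark, a 20 mm green tab.
- short_screw (a joint): Turn of the short screw, rad, growing clockwise seen from above; clockwise drives its foot down by 3 mm per rad (stops at 0 and 2.4). At 1.5 the pointer points straight out from the stand's centre to the green mark and the foot is right for a flat bench; starts at 0 to 0.6. It stays where it is left and needs about 0.15 N m to turn.
- short_foot: The short screw's rubber foot under that corner, 28 mm across; origin at its underside, z up. Level and well set, it carries about 12 N, a quarter of the weight; the other feet are rubber of 15 N per mm.

How it is judged:
By the outcome, as a careful person would: the job done as asked, in the order asked, and still so for the second after the job is handed in, with the robot touching nothing.
It also fails if it takes over 29 s, if anything falls off the work surface, if the arm or the gripper's body presses on something with over 40 N, if the wrist force passes 120 N, or if a joint passes its speed limit or range.

## Robot

A 7-joint arm with a two-finger parallel gripper is mounted at the origin on the work surface. World frame = base frame: x ahead of the robot, y to its left, z up, the work surface at z = 0. Lengths are in m, angles in degrees, forces in N, time in s.
With the tool pointing down it reaches from about 0.425 to 0.925 m from the base axis. Payload 6.8 kg.
Tool frame: the origin (TCP) lies midway between the tips of the shut fingers; the grasp point (between the pads) lies ctrl.tcp_to_grasp behind it (ctrl.tcp_to_grasp is the distance from the TCP to the grasp point, in m); z points along the fingers, y is the direction in which the jaws open and shut (so a half turn about z gives the same grasp; the last joint's range is limited). The gripper opens to 85 mm and grips with 20 to 120 N. Pads are 22 mm wide; open, the fingers measure 114 mm over their backs; the gripper's body (76 mm by 85 mm) begins 54 mm behind the grasp point. The pads swing forward as they close: fully open they stand 13 mm farther back than shut.
Start: joints at [-80.735, 27.33, 1.283, 89.118, -0.659, 63.558, -4.761], TCP at [0.18, 0.651, 0.231] pointing down, gripper open.
Joint ranges: [-169.35, 169.35], [-19.33, 120.38], [-80.79, 83.38], [13.8, 139.57], [-78.32, 258.32], [9.67, 109.79], [-169.56, 169.56]. Speed limits (degrees/s): [136.94, 136.94, 180, 180, 180, 180, 180].

## Interface

Orientations are given as [roll, pitch, yaw] about the fixed x, y, z axes, in that order (R = Rz(yaw) Ry(pitch) Rx(roll)).
In Python, from cell import ctrl gives the robot as it stands. The module is installed in compiled form; this text tells all that it offers.
- The arm moves only by the tool move_arm, never from a script. Its argument "increments" is a list of rows, each a list of 7 numbers: the turn, a rotation vector about the tool's x, y, z in degrees, then the shift along the tool's x, y, z in mm, then the closure in counts, from 0 (fully open) to 255 (shut). A call has 1 to 20 rows; each row is the pose to reach, as a shift and turn from the pose commanded when the call began, along the tool's axes at that moment; what a row does not reach only later rows make up. A row lasts 1/12 s, in which the tool goes at most 41.7 mm and 7.16 degrees, less where a joint would pass 70% of its speed; a pose out of reach is approached as far as the arm can. A call with a gripper value outside its range is refused whole. The fingers move at their own pace and stop on an object; "force" is the grip in N (left out, the last holds). Time passes only in rows, so rows that repeat a pose let the fingers close. It gives the time, the measured TCP pose, the force and the opening at its end, in the units of the state.
- ctrl.observe(): the state, without advancing time (a new reading comes with each control period).
- ctrl.camera(name): name is "side" or "top"; returns a dict with "img" (384x512x3 uint8, red, green, blue), "fx", "fy", "cx", "cy" (pixels), "dist_coeffs" ([k1, k2, p1, p2, k3] as OpenCV has them; the pictures are not rectified), "pose" (4x4, takes a point from camera to world coordinates). Camera axes: x right, y down, z forward; pixel columns grow to the right and rows downward; lengths in m; the calibration is good to about 2 mm. A picture is of the moment at which its call begins. There is no depth.
- ctrl.sign_off(): hands the job in, once; it reports no verdict.
The state is a dict: "time": time; "q": joint angles; "qd": joint speeds; "effort": joint torques, N m; "tool_pos": TCP position; "ee_rot": TCP orientation; "ft_force": force on the tool from outside, world axes, zero at the start; "torque": the same for the moment, N m; "opening": opening from 0.0 (shut) to 1.0 (fully open).
Only numpy, scipy, OpenCV 4.12 (cv2) and the standard library are available. Lean on these libraries where they do the work, as an engineer would, in place of code of your own. Each camera call takes 0.05 s, during which the arm holds its last target.

## Working session

There is one attempt and no reset: what is moved stays moved. The work goes in short steps, Python scripts to look and compute and a tool call to move; the robot and the scene stay as the last step left them, time stands still between calls to the robot, and variables do not carry over. Pictures are saved under pics/ and viewed, and the job is handed in when it is done.

Besides the shell and the picture viewer there is one more tool, called after "Emit:" by a JSON object that holds its "fn" and its "kwargs", one argument or row to a line. move_arm: Moves the arm, as the interface text tells. Its arguments: {"type":"object","properties":{"increments":{"type":"array"},"force":{"type":"number"}},"required":["increments"]}

```bash
mkdir -p pics
python3 - <<'E'
from cell import ctrl
import cv2,numpy as np,pickle
print(ctrl.observe(), ctrl.tcp_to_grasp)
d={}
for n in("top","side"):
    c=ctrl.camera(n); d[n]=c
    cv2.imwrite(f"pics/{n}0.png",c["img"][:,:,::-1]); print(n,c["fx"],c["cx"],c["dist_coeffs"],np.round(c["pose"],3))
pickle.dump(d,open("c0.pkl","wb"))
E
```

```text
{'time': 0.0, 'q': array([-80.73299793,  27.37758075,   1.28108298,  89.17866914,
        -0.65866156,  63.55752193,  -4.76164768]), 'qd': array([ 0.03375696,  0.13126291, -0.03738554,  0.09072725, -0.05175381,
       -0.13692277, -0.0335248 ]), 'effort': array([-3.84538034e-04, -5.96440673e+01,  1.60731889e+00, -2.81200522e+01,
        1.23940801e-02,  9.39641468e-03,  6.59573004e-06]), 'tool_pos': array([0.17980836, 0.64999279, 0.23030257]), 'ee_rot': array([-1.79893946e+02,  8.69870164e-03,  1.64539316e+02]), 'ft_force': array([ 0.60904761, -0.09686106, -0.00153644]), 'torque': array([ 0.0058208 , -0.07980135,  0.00729427]), 'opening': 0.9966572159779115} 0.0187
top 359.78472059779716 258.2870171702052 [-0.02606239  0.          0.          0.          0.        ] [[ 0.007 -0.996  0.092  0.521]
 [-1.    -0.006  0.016  0.048]
 [-0.015 -0.092 -0.996  0.737]
 [ 0.     0.     0.     1.   ]]
side 475.6318574895875 255.9866506390344 [-0.13868805  0.          0.          0.          0.        ] [[-0.976 -0.112  0.189  0.425]
 [-0.219  0.581 -0.784  0.705]
 [-0.022 -0.806 -0.591  0.563]
 [ 0.     0.     0.     1.   ]]
```

View pics/top0.png

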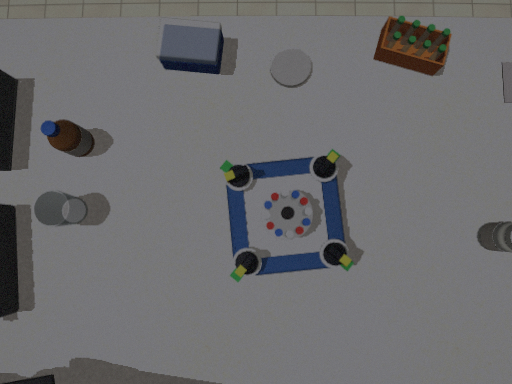

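View pics/side0.png

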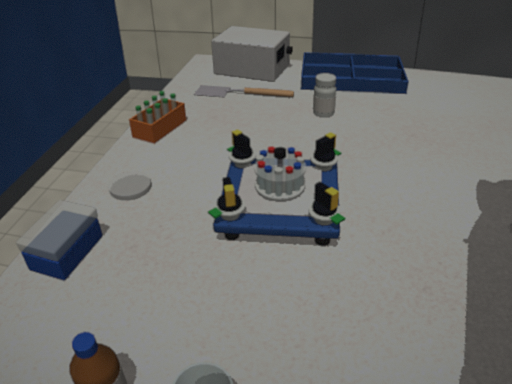

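The knob at the upper left of the top view, about (238,176), has its yellow off the green at (226,166). The other three look aligned. I'll zoom in and measure.

```bash
cat > h.py <<'E'
import cv2,numpy as np,pickle
def ray(c,px):
    K=np.array([[c["fx"],0,c["cx"]],[0,c["fy"],c["cy"]],[0,0,1.]])
    u=cv2.undistortPoints(np.array(px,float).reshape(-1,1,2),K,np.array(c["dist_coeffs"]))[:,0]
    P=c["pose"]; d=np.c_[u,np.ones(len(u))]@P[:3,:3].T
    return P[:3,3],d
def onz(c,px,z):
    o,d=ray(c,px); return o+d*((z-o[2])/d[:,2:])
def blobs(c,lo,hi,mn=8):
    m=cv2.inRange(cv2.cvtColor(c["img"],cv2.COLOR_RGB2HSV),lo,hi)
    n,l,s,ce=cv2.connectedComponentsWithStats(m)
    return [(ce[i],s[i,4]) for i in range(1,n) if s[i,4]>=mn],m
Y=((20,120,90),(34,255,255)); G=((45,120,60),(80,255,255))
E
python3 - <<'E'
from h import *
d=pickle.load(open("c0.pkl","rb"))
for n in d:
    c=d[n]
    for nm,r in(("Y",Y),("G",G)):
        for ce,a in blobs(c,*r)[0]:
            z=.11 if nm=="Y" else .08
            print(n,nm,np.round(ce,1),a,np.round(onz(c,[ce],z)[0],4))
im=d["top"]["img"][130:300,200:370,::-1]; cv2.imwrite("pics/z1.png",cv2.resize(im,(600,600),interpolation=cv2.INTER_CUBIC))
im=d["side"]["img"][110:260,190:360,::-1]; cv2.imwrite("pics/z2.png",cv2.resize(im,(680,600),interpolation=cv2.INTER_CUBIC))
E
```

```text
top Y [332.3 156.8] 69 [ 0.6495 -0.0722  0.11  ]
top Y [229.2 175.2] 71 [0.6158 0.1093 0.11  ]
top Y [345.  259.9] 75 [ 0.4699 -0.0921  0.11  ]
top Y [240.4 270.3] 73 [0.4507 0.0876 0.11  ]
top G [401.3  18.6] 27 [ 0.9277 -0.2152  0.08  ]
top G [416.3  23.1] 29 [ 0.9187 -0.2438  0.08  ]
top G [431.1  27.5] 30 [ 0.91   -0.2721  0.08  ]
top G [446.3  31.4] 30 [ 0.9024 -0.3012  0.08  ]
top G [397.   34.5] 32 [ 0.895  -0.2056  0.08  ]
top G [412.   38.6] 34 [ 0.8869 -0.2342  0.08  ]
top G [427.2  43.1] 34 [ 0.8782 -0.2631  0.08  ]
top G [442.2  47.2] 34 [ 0.8702 -0.2916  0.08  ]
top G [333. 152.] 13 [ 0.6647 -0.0794  0.08  ]
top G [226.1 166.3] 78 [0.637  0.1182 0.08  ]
top G [346.9 265.6] 41 [ 0.4572 -0.1021  0.08  ]
top G [235.3 275.8] 51 [0.4375 0.0987 0.08  ]
side Y [236.5 132. ] 30 [ 0.6493 -0.0771  0.11  ]
side Y [330.3 135.1] 31 [ 0.4692 -0.0986  0.11  ]
side Y [229.4 194.8] 174 [0.609  0.1232 0.11  ]
side Y [333.2 196.6] 140 [0.4463 0.0966 0.11  ]
side G [161.   92.5] 8 [ 0.8978 -0.2892  0.08  ]
side G [172.4  95.6] 8 [ 0.8628 -0.2762  0.08  ]
side G [154.  98.] 9 [ 0.9027 -0.2567  0.08  ]
side G [164.7 100.2] 12 [ 0.8719 -0.2488  0.08  ]
side G [146.1 102.6] 11 [ 0.9116 -0.2297  0.08  ]
side G [157.1 105.3] 13 [ 0.8795 -0.2202  0.08  ]
side G [138.  107.8] 10 [ 0.9196 -0.2009  0.08  ]
side G [148.9 110.5] 15 [ 0.8882 -0.1919  0.08  ]
side G [230.4 148.6] 13 [ 0.6591 -0.0621  0.08  ]
side G [336.2 152.2] 18 [ 0.4547 -0.0874  0.08  ]
side G [214.8 212.5] 72 [0.6318 0.1357 0.08  ]
side G [337.1 218.4] 78 [0.4363 0.1127 0.08  ]
```

View pics/z1.png

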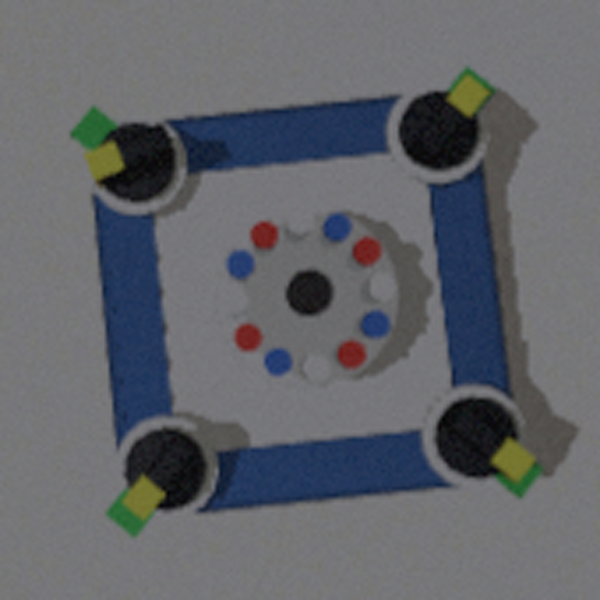

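View pics/z2.png

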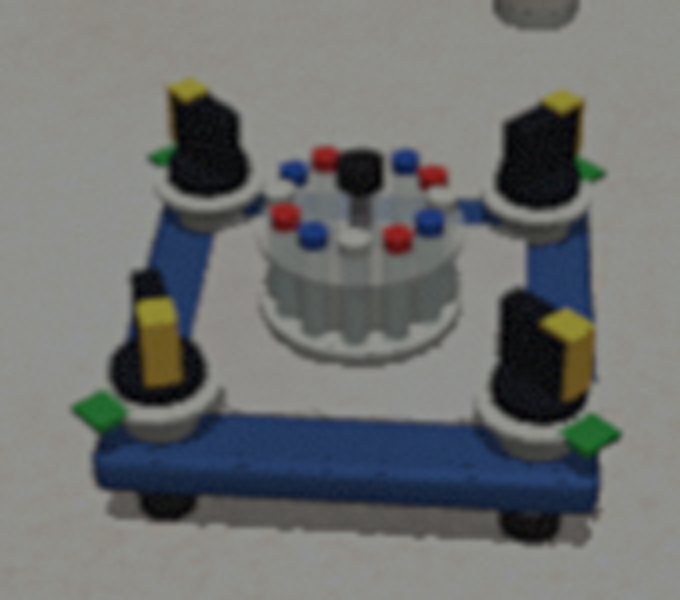

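Run:
```python
from h import *
d=pickle.load(open("c0.pkl","rb"))
c=d["top"]
p=onz(c,[[332.3,156.8],[229.2,175.2],[345,259.9],[240.4,270.3]],.116)[:,:2]
ct=(p[0]+p[3])/2; v=p[0]-p[3]; a=np.degrees(np.arctan2(v[1],v[0]))
print("ctr",ct,a,np.linalg.norm(v)/2, "BR dist",p[2]-ct)
k=ct+.1131*np.array([np.cos(np.radians(a+90)),np.sin(np.radians(a+90))])
w=p[1]-k; print("knob",k,"ptr",np.degrees(np.arctan2(w[1],w[0])),np.linalg.norm(w))
# carousel cap centre check z~.15
g=onz(c,[[226.1,166.3]],.07)[0,:2]; print("green",g, g-k, np.degrees(np.arctan2(*(g-k)[::-1])))
# side check: top faces of yellow: brighter
s=d["side"]; hsv=cv2.cvtColor(s["img"],cv2.COLOR_RGB2HSV)
for x,y in((229,194),(333,196),(236,132),(330,135)):
    sub=hsv[y-16:y+14,x-10:x+11]; m=(sub[...,0]>19)&(sub[...,0]<35)&(sub[...,1]>120)&(sub[...,2]>90)
    V=sub[...,2][m]; t=cv2.threshold(V.reshape(-1,1),0,255,cv2.THRESH_OTSU)[0]
    ys,xs=np.where(m&(sub[...,2]>t)); q=[xs.mean()+x-10,ys.mean()+y-16]
    print(np.round(q,1),len(xs),onz(s,[q],.118)[0])
```

```text
ctr [0.54988531 0.00808236] -38.80935786334992 0.12633123489136827 BR dist [-0.07950076 -0.09882483]
knob [0.6207686  0.09621391] ptr 115.13309350575535 0.013860792940068598
green [0.63867221 0.11936083] [0.01790361 0.02314692] 52.27887479387484
[228.6 187.7] 45 [0.61196534 0.1153611  0.118     ]
[332. 191.] 49 [0.44908167 0.09288547 0.118     ]
[236.7 131.5] 21 [ 0.64543743 -0.06521244  0.118     ]
[330.2 134.5] 21 [ 0.46875441 -0.08644096  0.118     ]
```

```bash
cat >> h.py <<'E'
from scipy.spatial.transform import Rotation as R
def inc(p0,yaw0,p1,yaw1,tilt=None):
    R0=R.from_euler('xyz',[180,0,yaw0],degrees=True) if tilt is None else R.from_euler('xyz',tilt,degrees=True)
    R1=R.from_euler('xyz',[180,0,yaw1],degrees=True)
    return np.round(np.r_[(R0.inv()*R1).as_rotvec(degrees=True),R0.inv().apply(np.array(p1)-p0)*1000],2)
E
python3 - <<'E'
from h import *
print(inc([.18,.651,.231],164.54,[.6205,.096,.200],114))
E
```

```text
[   0.     -0.     50.54 -572.51 -417.5    31.  ]
```

Emit:
{"fn": "move_arm", "kwargs": {
  "increments": [
    [0,0,6,-30,-22,2,0],
    [0,0,12,-60,-44,3,0],
    [0,0,18,-90,-66,5,0],
    [0,0,24,-120,-88,6,0],
    [0,0,30,-150,-109,8,0],
    [0,0,36,-180,-131,10,0],
    [0,0,42,-210,-153,11,0],
    [0,0,48,-240,-175,13,0],
    [0,0,50.5,-270,-197,15,0],
    [0,0,50.5,-302,-220,16,0],
    [0,0,50.5,-335,-244,18,0],
    [0,0,50.5,-368,-268,20,0],
    [0,0,50.5,-400,-292,22,0],
    [0,0,50.5,-433,-316,23,0],
    [0,0,50.5,-465,-339,25,0],
    [0,0,50.5,-495,-361,27,0],
    [0,0,50.5,-525,-383,28,0],
    [0,0,50.5,-550,-401,30,0],
    [0,0,50.5,-572.5,-417.5,31,0],
    [0,0,50.5,-572.5,-417.5,31,0]
  ]
}}

```text
time: 1.77
tool_pos: [0.623, 0.0884, 0.2]
ee_rot: [-180.0, 0.2, 113.6]
ft_force: [0.1, -0.4, 0.8]
opening: 1.001
```

Run:
```python
from cell import ctrl
from h import *
d={}
for n in("top","side"): 
    c=d[n]=ctrl.camera(n); cv2.imwrite(f"pics/{n}1.png",c["img"][:,:,::-1])
    P=np.linalg.inv(c["pose"]); 
o=ctrl.observe(); print(o["time"],o["tool_pos"],o["ee_rot"],o["q"],o["ft_force"],o["torque"])
cv2.imwrite("pics/z3.png",cv2.resize(d["side"]["img"][60:260,150:390,::-1],(720,600)))
pickle.dump(d,open("c1.pkl","wb"))
```

```text
1.8667 [0.62045774 0.09417363 0.1997154 ] [-1.79934746e+02  1.11588394e-02  1.13881796e+02] [-31.72371791  25.88254429  23.55911152  99.00357387 -11.88872658
  57.64504702  20.01716199] [-0.14481292  0.66502581 -0.50405288] [ 0.02974679 -0.01345465  0.03223589]
```

View pics/z3.png

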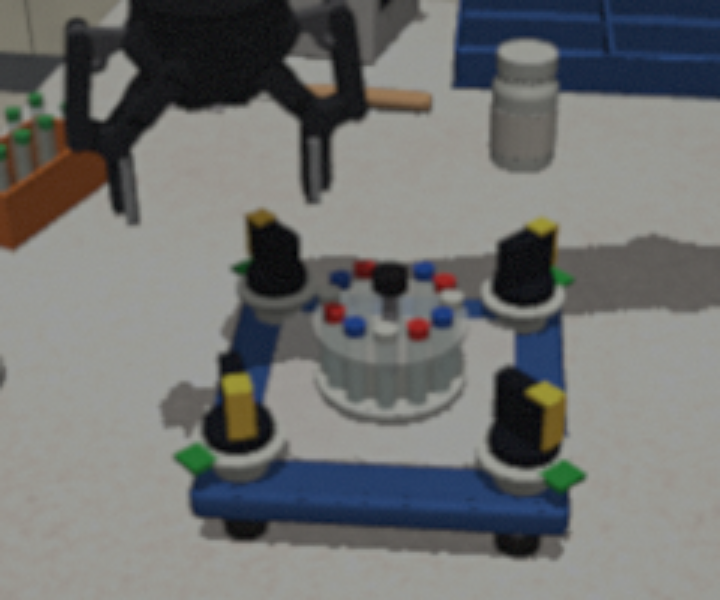

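View pics/top1.png

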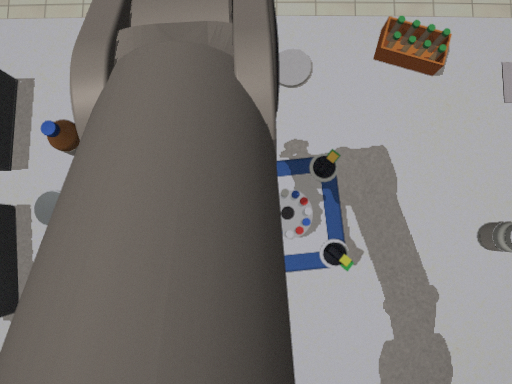

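Emit:
{"fn": "move_arm", "kwargs": {
  "increments": [
    [0,0,0,0,0,10,0],
    [0,0,0,0,0,30,0],
    [0,0,0,0,0,50,0],
    [0,0,0,0,0,70,0],
    [0,0,0,0,0,85,0],
    [0,0,0,0,0,97,0],
    [0,0,0,0,0,104,0],
    [0,0,0,0,0,108,0],
    [0,0,0,0,0,108,0],
    [0,0,0,0,0,108,0],
    [0,0,0,0,0,108,0]
  ]
}}

```text
time: 2.78
tool_pos: [0.6211, 0.0958, 0.0932]
ee_rot: [179.9, 0.0, 114.0]
ft_force: [0.2, 0.5, -0.8]
opening: 1.003
```

Run:
```python
from cell import ctrl
from h import *
c=ctrl.camera("side")
o=ctrl.observe(); print(o["time"],o["tool_pos"],o["ee_rot"],o["ft_force"],o["torque"])
cv2.imwrite("pics/z4.png",cv2.resize(c["img"][120:260,170:350,::-1],(771,600),interpolation=cv2.INTER_CUBIC))
pickle.dump(c,open("c2.pkl","wb"))
```

```text
2.8333 [0.62107437 0.09570115 0.09322034] [1.79903732e+02 1.32719436e-02 1.14037641e+02] [ 0.96557903  0.19251384 -0.17165793] [0.03464757 0.0674772  0.01667236]
```

View pics/z4.png

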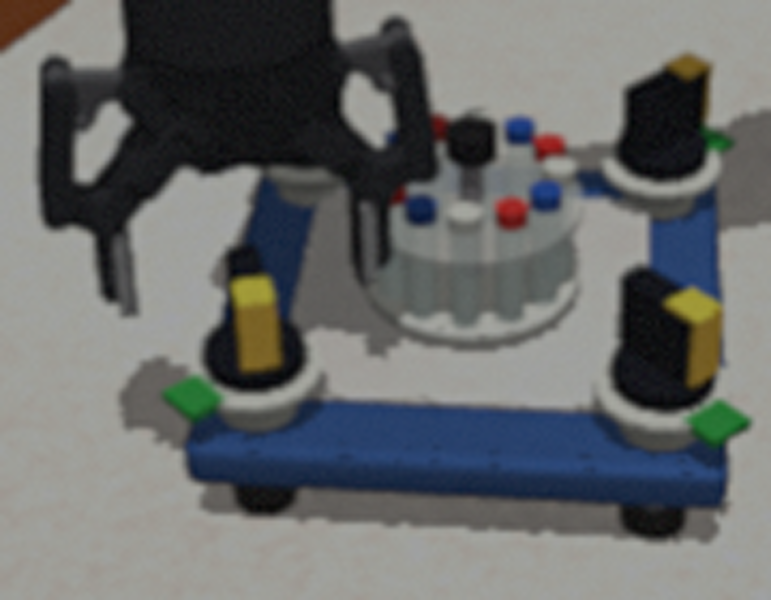

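Emit:
{"fn": "move_arm", "kwargs": {
  "force": 20,
  "increments": [
    [0,0,0,0,0,3,80],
    [0,0,0,0,0,3,150],
    [0,0,0,0,0,3,175],
    [0,0,0,0,0,3,185],
    [0,0,0,0,0,3,190],
    [0,0,0,0,0,3,195],
    [0,0,0,0,0,3,195],
    [0,0,0,0,0,3,195]
  ]
}}

```text
time: 3.5
tool_pos: [0.6204, 0.0956, 0.0893]
ee_rot: [180.0, 0.0, 114.0]
ft_force: [-0.4, -0.3, 1.1]
opening: 0.236
```

Run:
```python
from cell import ctrl
from h import *
c=ctrl.camera("side")
o=ctrl.observe(); print(o["time"],o["tool_pos"],o["ee_rot"],o["ft_force"],o["torque"],o["opening"])
cv2.imwrite("pics/z5.png",cv2.resize(c["img"][130:240,190:290,::-1],(545,600),interpolation=cv2.INTER_CUBIC))
```

```text
3.55 [0.62042613 0.09562916 0.08931465] [ 1.79997026e+02 -1.05923066e-03  1.14043234e+02] [-0.20091203 -0.62412327 -0.3183693 ] [ 0.00152059 -0.00326319 -0.00795546] 0.23869926928864674
```

View pics/z5.png

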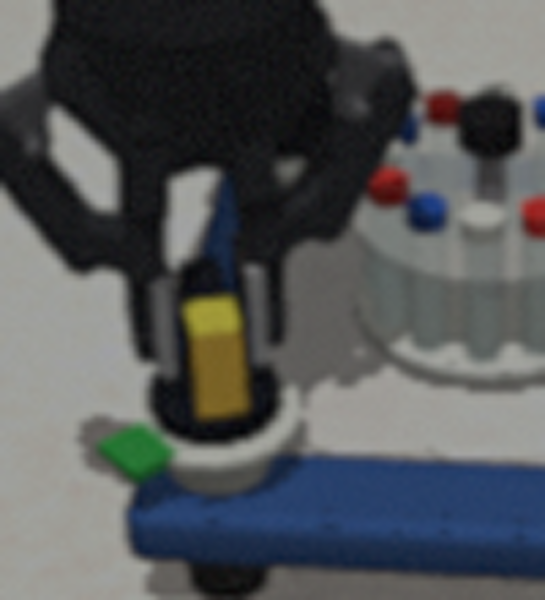

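The bar sits midway between the pads and the tips are clear of the disc. Now I'll close gently.

Emit:
{"fn": "move_arm", "kwargs": {
  "force": 20,
  "increments": [
    [0,0,0,0,0,0,200],
    [0,0,0,0,0,0,204],
    [0,0,0,0,0,0,207],
    [0,0,0,0,0,0,210],
    [0,0,0,0,0,0,213],
    [0,0,0,0,0,0,216]
  ]
}}

```text
time: 4.05
tool_pos: [0.6202, 0.0955, 0.0893]
ee_rot: [-180.0, -0.0, 114.0]
ft_force: [-0.5, -0.5, 1.7]
opening: 0.161
```

Run:
```python
from cell import ctrl
o=ctrl.observe(); print(o["time"],o["tool_pos"],o["ee_rot"],o["ft_force"],o["torque"],o["opening"])
```

```text
4.05 [0.62024039 0.09554024 0.0892867 ] [-1.79978078e+02 -9.61997046e-03  1.14029879e+02] [-0.46638392 -0.47115194  1.72840491] [-0.1371558   0.3450594  -0.09429052] 0.16067409823651882
```

Emit:
{"fn": "move_arm", "kwargs": {
  "force": 25,
  "increments": [
    [0,0,0,0,0,0,222],
    [0,0,0,0,0,0,230],
    [0,0,0,0,0,0,240],
    [0,0,0,0,0,0,240]
  ]
}}

```text
time: 4.38
tool_pos: [0.6202, 0.0955, 0.0893]
ee_rot: [-180.0, -0.0, 114.0]
ft_force: [-0.7, 0.4, 1.2]
opening: 0.16
```

Run:
```python
from cell import ctrl
o=ctrl.observe(); print(o["time"],o["tool_pos"],o["ee_rot"],o["ft_force"],o["torque"],o["opening"])
```

```text
4.3833 [0.62024184 0.09554529 0.08927394] [-1.79981765e+02 -8.28360899e-03  1.14033514e+02] [-0.68805543  0.38496607  1.22536222] [-0.08728118  0.3411551  -0.06893857] 0.1597737805951102
```

Emit:
{"fn": "move_arm", "kwargs": {
  "increments": [
    [0,0,2,0,0,0,240],
    [0,0,5,0,0,0,240],
    [0,0,8,0,0,0,240],
    [0,0,11,0,0,0,240],
    [0,0,14,0,0,0,240],
    [0,0,17,0,0,0,240],
    [0,0,20,0,0,0,240],
    [0,0,23,0,0,0,240],
    [0,0,26,0,0,0,240],
    [0,0,28,0,0,0,240],
    [0,0,30,0,0,0,240],
    [0,0,30,0,0,0,240],
    [0,0,30,0,0,0,240]
  ]
}}

```text
time: 5.47
tool_pos: [0.6196, 0.0952, 0.0896]
ee_rot: [-179.9, 0.0, 84.0]
ft_force: [-4.2, -1.5, 5.9]
opening: 0.159
```

Run:
```python
from cell import ctrl
from h import *
c=ctrl.camera("side")
o=ctrl.observe(); print(o["time"],o["tool_pos"],o["ee_rot"],o["ft_force"],o["torque"],o["opening"])
for ce,a in blobs(c,*G)[0]: 
    if ce[1]>140: print(ce)
cv2.imwrite("pics/z6.png",cv2.resize(c["img"][130:250,190:350,::-1],(800,600),interpolation=cv2.INTER_CUBIC))
```

```text
5.5167 [0.61960484 0.09523005 0.0895987 ] [-1.79904212e+02  1.71960519e-02  8.40243711e+01] [-4.20009149 -1.02580567  6.73708658] [-0.25701743  1.01233079 -0.10287535] 0.16001331533342722
[336.61538462 152.30769231]
[214.94666667 212.52      ]
[337.12658228 218.43037975]
```

View pics/z6.png

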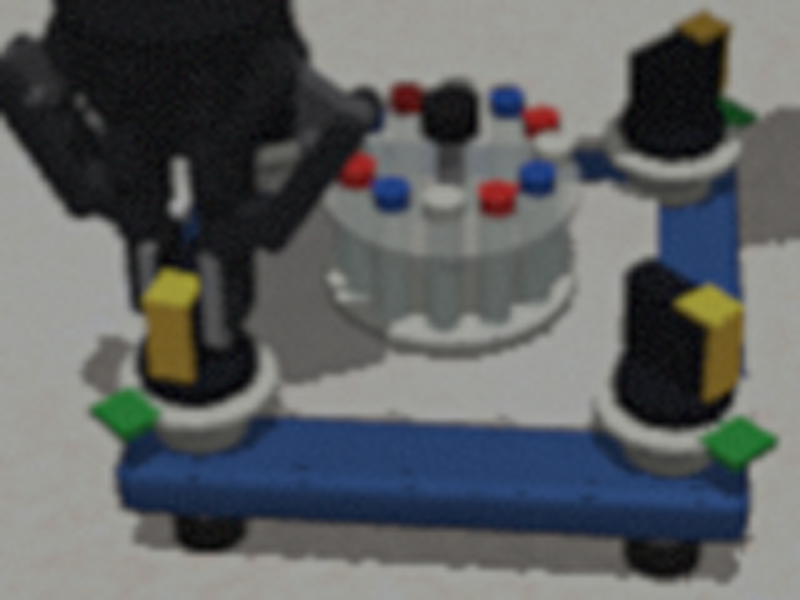

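Emit:
{"fn": "move_arm", "kwargs": {
  "increments": [
    [0,0,2,0,0,0,240],
    [0,0,5,0,0,-0.2,240],
    [0,0,8,0,0,-0.3,240],
    [0,0,11,0,0,-0.4,240],
    [0,0,14,0,0,-0.5,240],
    [0,0,17,0,0,-0.6,240],
    [0,0,20,0,0,-0.7,240],
    [0,0,23,0,0,-0.8,240],
    [0,0,26,0,0,-0.9,240],
    [0,0,29,0,0,-1,240],
    [0,0,31,0,0,-1,240],
    [0,0,32,0,0,-1,240],
    [0,0,32.8,0,0,-1,240],
    [0,0,32.8,0,0,-1,240],
    [0,0,32.8,0,0,-1,240]
  ]
}}

```text
time: 6.77
tool_pos: [0.6186, 0.0949, 0.0909]
ee_rot: [-179.8, 0.1, 51.2]
ft_force: [-9.8, -2.1, 13.8]
opening: 0.159
```

Run:
```python
from cell import ctrl
from h import *
c=ctrl.camera("side")
o=ctrl.observe(); print(o["time"],o["tool_pos"],o["ee_rot"],o["ft_force"],o["torque"],o["opening"])
for ce,a in blobs(c,*G)[0]: 
    if ce[1]>140: print(ce)
cv2.imwrite("pics/z7.png",cv2.resize(c["img"][130:250,190:350,::-1],(800,600),interpolation=cv2.INTER_CUBIC))
```

```text
6.8167 [0.61862542 0.09488857 0.09095141] [-1.79827440e+02  1.28325759e-01  5.12331042e+01] [-8.18296965 -1.64050547 12.69227322] [-0.29421643  1.92029029  0.06289447] 0.1603528180709128
[336.72727273 152.81818182]
[215.09333333 211.52      ]
[337.225 217.8  ]
```

View pics/z7.png

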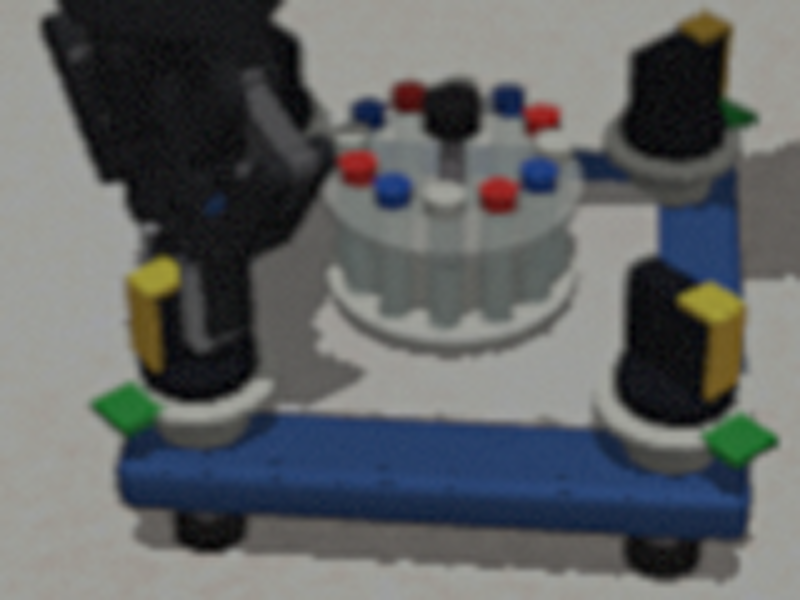

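Emit:
{"fn": "move_arm", "kwargs": {
  "increments": [
    [0,0,0,-0.4,-0.3,-0.4,240],
    [0,0,0,-0.8,-0.7,-0.8,240],
    [0,0,0,-1.2,-1,-1.2,240],
    [0,0,0,-1.2,-1,-1.5,240],
    [0,0,0,-1.2,-1,-1.5,240]
  ]
}}

```text
time: 7.23
tool_pos: [0.6183, 0.0949, 0.0913]
ee_rot: [-180.0, 0.1, 51.2]
ft_force: [-3.5, -2.2, -1.1]
opening: 0.16
```

Run:
```python
from cell import ctrl
from h import *
o=ctrl.observe(); print(o["time"],o["tool_pos"],o["ee_rot"],o["ft_force"],o["torque"],o["opening"])
```

```text
7.2333 [0.61833619 0.0948559  0.09128227] [-1.79979906e+02  7.24712274e-02  5.12380771e+01] [-3.53482769 -2.18423138 -1.07193946] [-0.50778951  0.41995833  0.12408682] 0.1602293539010688
```

Emit:
{"fn": "move_arm", "kwargs": {
  "increments": [
    [0,0,0,0,0,0,212],
    [0,0,0,0,0,0,205],
    [0,0,0,0,0,0,195],
    [0,0,0,0,0,0,170],
    [0,0,0,0,0,0,130],
    [0,0,0,0,0,0,80],
    [0,0,0,0,0,0,60],
    [0,0,0,0,0,-10,60],
    [0,0,0,0,0,-35,60],
    [0,0,0,0,0,-70,60],
    [0,0,0,0,0,-105,60],
    [0,0,0,0,0,-130,60],
    [0,0,0,0,0,-140,60]
  ]
}}

```text
time: 8.32
tool_pos: [0.6209, 0.0948, 0.2368]
ee_rot: [179.8, -0.3, 51.2]
ft_force: [0.3, -0.1, -0.1]
opening: 0.765
```

Run:
```python
from h import *
# to clear the top view: go back toward +y / robot
print(inc([.6185,.095,.231],51.2,[.30,.56,.26],100))
```

```text
[   0.      0.    -48.8   162.82 -539.59  -29.  ]
```

Emit:
{"fn": "move_arm", "kwargs": {
  "increments": [
    [0,0,-3,8,-27,-2,60],
    [0,0,-6,16,-54,-3,60],
    [0,0,-9,24,-81,-4,60],
    [0,0,-12,33,-108,-6,60],
    [0,0,-15,41,-135,-7,60],
    [0,0,-18,49,-162,-9,60],
    [0,0,-21,57,-189,-10,60],
    [0,0,-24,65,-216,-12,60],
    [0,0,-27,73,-243,-13,60],
    [0,0,-30,81,-270,-15,60],
    [0,0,-33,90,-297,-16,60],
    [0,0,-36,98,-324,-17,60],
    [0,0,-39,106,-351,-19,60],
    [0,0,-42,114,-378,-20,60],
    [0,0,-45,122,-405,-22,60],
    [0,0,-48,130,-432,-23,60],
    [0,0,-48,138,-459,-25,60],
    [0,0,-48,146,-486,-26,60],
    [0,0,-48,155,-513,-28,60],
    [0,0,-48,162,-540,-29,60]
  ]
}}

```text
time: 9.98
tool_pos: [0.2983, 0.5606, 0.2608]
ee_rot: [-180.0, 0.0, 99.2]
ft_force: [0.8, -0.6, 1.2]
opening: 0.768
```

Run:
```python
from cell import ctrl
from h import *
for n in("top","side"):
    c=ctrl.camera(n); print(n)
    for nm,r in(("Y",Y),("G",G)):
        for ce,a in blobs(c,*r)[0]:
            if ce[1]>140 or nm=="Y": print(nm,np.round(ce,1),a)
    a=(slice(130,300),slice(200,370)) if n=="top" else (slice(110,260),slice(190,360))
    cv2.imwrite(f"pics/f_{n}.png",cv2.resize(c["img"][a][:,:,::-1],(600,600 if n=="top" else 530),interpolation=cv2.INTER_CUBIC))
    if n=="top":
        pickle.dump(c,open("c9.pkl","wb"))
o=ctrl.observe(); print(o["time"],o["tool_pos"])
```

```text
top
Y [332.9 157.2] 68
Y [230.8 167.9] 70
Y [345.6 260.3] 76
Y [240.9 270.9] 74
G [333.6 152.6] 18
G [224.6 166. ] 42
G [347.3 266. ] 38
G [235.6 276.1] 52
side
Y [237.  131.6] 29
Y [330.7 135.1] 34
Y [220.2 189.7] 110
Y [333.6 195.9] 140
G [230.8 148. ] 10
G [336.4 152.4] 20
G [215.1 211.3] 74
G [337.5 217.9] 76
10.0833 [0.29393092 0.56399666 0.26011118]
```

View pics/f_top.png

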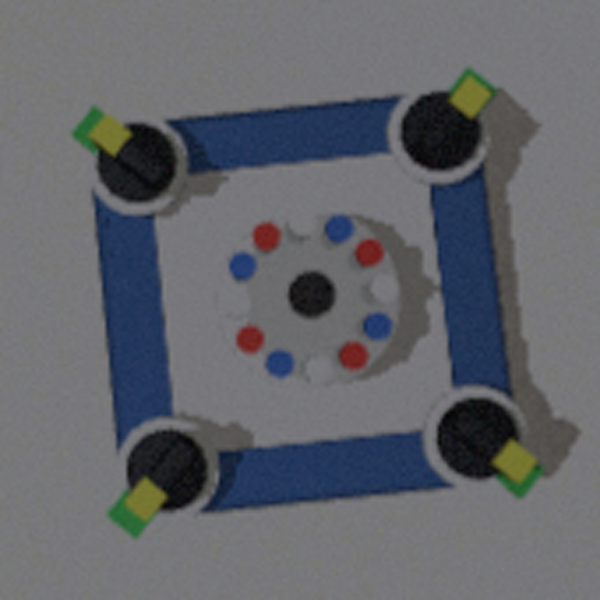

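View pics/f_side.png

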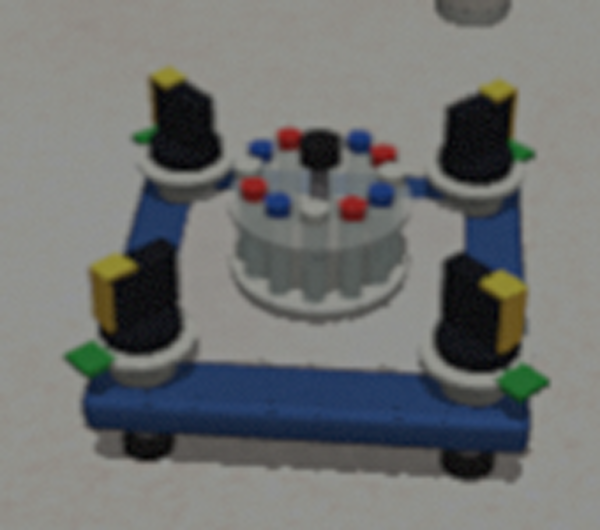

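Run:
```python
from h import *
c=pickle.load(open("c9.pkl","rb"))
for z in(.114,.118):
    p=onz(c,[[332.9,157.2],[230.8,167.9],[345.6,260.3],[240.9,270.9]],z)[:,:2]
    ct=(p[0]+p[3])/2
    for i in range(4):
        w=p[i]-ct; print(i,np.round(np.degrees(np.arctan2(w[1],w[0])),2),np.round(np.linalg.norm(w)*1000,1))
    v=p[0]-p[3]; a=np.arctan2(v[1],v[0])+np.pi/2
    k=ct+.1131*np.array([np.cos(a),np.sin(a)]); w=p[1]-k; print("ptr",np.degrees(np.arctan2(w[1],w[0])),"want",np.degrees(a))
    g=onz(c,[[224.6,166],[235.6,276.1]],.07)[:,:2]
# orientation of bar seam: yellow patch minAreaRect
m=blobs(c,*Y)[1]
for ct in cv2.findContours(cv2.resize(m,None,fx=4,fy=4,interpolation=cv2.INTER_CUBIC),cv2.RETR_EXTERNAL,cv2.CHAIN_APPROX_NONE)[0]:
    r=cv2.minAreaRect(ct); print(np.round(np.array(r[0])/4,1),np.round(np.array(r[1])/4,1),r[2])
```

```text
0 -38.8 126.9
1 51.51 126.9
2 -128.73 127.2
3 141.2 126.9
ptr 54.00285647951574 want 51.20206902444835
0 -38.8 126.1
1 51.51 126.1
2 -128.73 126.4
3 141.2 126.1
ptr 54.15897325484754 want 51.202069024448335
[242.8 277.8] [0.5 0.5] 90.0
[239.  277.8] [0.5 0.5] 90.0
[243.8 276.8] [0.5 0.5] 90.0
[238.  276.8] [0.5 0.5] 90.0
[244.8 275.8] [0.5 0.5] 90.0
[237.  275.8] [0.5 0.5] 90.0
[245.8 274.8] [0.5 0.5] 90.0
[236.  274.8] [0.5 0.5] 90.0
[246.8 273.8] [0.5 0.5] 90.0
[235.  273.8] [0.5 0.5] 90.0
[247.8 272.8] [0.5 0.5] 90.0
[235. 270.] [0.5 0.5] 90.0
[247.8 269. ] [0.5 0.5] 90.0
[246.8 268. ] [0.5 0.5] 90.0
[236. 268.] [0.5 0.5] 90.0
[245.8 267. ] [0.5 0.5] 90.0
[237. 267.] [0.5 0.5] 90.0
[348.8 266.8] [0.5 0.5] 90.0
[344.  266.8] [0.5 0.5] 90.0
[244.8 266. ] [0.5 0.5] 90.0
[238. 266.] [0.5 0.5] 90.0
[349.8 265.8] [0.5 0.5] 90.0
[343.  265.8] [0.5 0.5] 90.0
[241.1 271.1] [ 9.9 10.6] 45.0
[242.8 265. ] [0.5 0.5] 90.0
[239. 265.] [0.5 0.5] 90.0
[350.8 264.8] [0.5 0.5] 90.0
[342.  264.8] [0.5 0.5] 90.0
[351.8 263.8] [0.5 0.5] 90.0
[341.  263.8] [0.5 0.5] 90.0
[352.8 262.8] [0.5 0.5] 90.0
[3
[... 737 characters left out ...]
] [0.5 0.5] 90.0
[332.  163.8] [0.5 0.5] 90.0
[233.8 163. ] [0.5 0.5] 90.0
[228. 163.] [0.5 0.5] 90.0
[336.8 162.8] [0.5 0.5] 90.0
[330.  162.8] [0.5 0.5] 90.0
[231.2 168.3] [11.4 10.9] 28.442928314208984
[232.8 162. ] [0.5 0.5] 90.0
[229. 162.] [0.5 0.5] 90.0
[329.  161.8] [0.5 0.5] 90.0
[337.8 160.8] [0.5 0.5] 90.0
[328.  160.8] [0.5 0.5] 90.0
[338.8 159.8] [0.5 0.5] 90.0
[327.  159.8] [0.5 0.5] 90.0
[327. 156.] [0.5 0.5] 90.0
[328. 155.] [0.5 0.5] 90.0
[338.8 154. ] [0.5 0.5] 90.0
[329. 154.] [0.5 0.5] 90.0
[336.8 153. ] [0.5 0.5] 90.0
[330. 153.] [0.5 0.5] 90.0
[335.8 152. ] [0.5 0.5] 90.0
[331. 152.] [0.5 0.5] 90.0
[333.7 157.1] [11.  11.6] 38.65980911254883
[404.4  21.4] [3.2 3.2] 90.0
```

```bash
python3 -c "
from cell import ctrl
ctrl.sign_off()"
```

```text
the job is handed in; nothing more can be done
```

I pinched the short screw's grip bar and turned it about 63° clockwise until its yellow pointer was at the green mark. I then relaxed the grip force, let go, moved the arm clear and handed the job in at about 10 s of robot time.

- **Pointer:** in the last top picture all four pointers lie 126 mm from the stand's centre and about 90° apart. The short one measures 0.3° off its outward line from the centre. Taken about its own knob axis it reads about 3° short of the mark, which is within the pixel noise. The gripper's final yaw was 51.2°, matching the 51.2° I measured for the mark.
- **Stand:** in the pictures it shifted by about half a pixel (around 1 mm), and part of that is the corner rising. At the end of the turn the hand was pressing down on the knob with about 13 N and sideways with about 10 N. I eased this to about 4 N before opening the fingers.
- **Not checked:** I did not measure the load on each foot or test for rocking. That the stand is level is inferred from the pointer and the matching positions of the four knobs.

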